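# Route the dust suction, then start it

## Task

Before sanding a sole, send the dust suction to the sanding wheel: gently push the black selector arm round with a fingertip, rather than gripping it, until its red tip stands over the middle of the green dot, and leave it there. Then press the white start button fully down and let it come back up. Do not press the red stop button, do not press start before the arm is on green, and leave the tin, the jar and the brush where they are.

Things in the scene. Friction and masses are not known exactly. Their poses are not given: they have to be found in the camera images.
- selector_pivot (a point): point on the upright turning axis of the selector, at mid height of its arm (world z 0.087). The round black hub here has a radius of 22 mm and reaches z 0.101, with a steel bolt head on it to z 0.105
- diverter: the fixed grey drum that carries the selector, 260 mm across and 70 mm high, centred on the selector's axis; origin at the centre of its underside, on the bench. Three aluminium ducts (48 mm thick, top at most 60 mm above the bench) leave its side and end about 205 mm from the axis
- selector_tip (a point): centre of the end face of the selector's red tip, 105 mm from the pivot, at mid height of the arm (world z 0.087). The straight arm runs from the pivot to here: black, 14 mm wide, its last 18 mm red and 10 mm wide; it is 24 mm high, from 5 to 29 mm above the drum's top (underside z 0.075, top z 0.099).
- selector (a joint): angle of the selector arm, rad, growing anticlockwise seen from above, end stops at -1.6 and 1.6; at 0 the arm points along the drum's own x axis. All three dots lie between the stops. The arm stays where it is left; turning it takes about 0.2 N m (some 3 N at 70 mm from the axis)
- mark_green: round green dot, 30 mm across and 2 mm thick, stuck flat on the drum's top, 105 mm from the selector's pivot, above one of the three ducts; origin at the centre of its underside (world z 0.070). This is the sanding wheel's dot, the one to point at
- mark_blue: round blue dot, 30 mm across and 2 mm thick, stuck flat on the drum's top, 105 mm from the selector's pivot, above one of the three ducts; origin at the centre of its underside (world z 0.070)
- mark_yellow: round yellow dot, 30 mm across and 2 mm thick, stuck flat on the drum's top, 105 mm from the selector's pivot, above one of the three ducts; origin at the centre of its underside (world z 0.070)
- start (a joint): travel of the white start button, m: 0 up, 0.007 fully down; a spring returns it; fully down takes about 5 N
- start_top (a point): centre of the top face of the white start button, 32 mm across, which is pressed straight down. It stands with the stop button on a fixed yellow switch box (90 x 150 mm, 40 mm high), the two centres 74 mm apart
- stop (a joint): travel of the red stop button, m: 0 up, 0.007 fully down (to be left alone)
- stop_top (a point): centre of the top face of the red stop button, 32 mm across, same height as the start button
- tin: loose flat polish tin, dark with a red lid, 76 mm across, 27 mm high; origin at the centre of its underside
- jar: loose amber glass jar with black cap, 64 mm across, 95 mm high; origin at the centre of its underside
- brush: loose wooden shoe brush lying bristles down, 160 x 50 x 48 mm, long along its own x; origin at the centre of its underside

How it is judged:
On the way, in this order (a step that is already met when the one before it is completed fails the run):
1. the selector's red tip rests over the green dot, with start not pressed (horizontal distance between selector_tip and mark_green below 0.01 m and velocity of joint selector between -0.05 and 0.05 rad/s and value of joint start below 0.002 m), for 0.3 s.
2. the start button is pressed down with the selector on green (horizontal distance between selector_tip and mark_green below 0.01 m and value of joint start above 0.005 m), for 0.04 s.
At the end, for the whole second after the job is handed in: the red tip is within 10 mm (seen from above) of the middle of the green dot and still, both buttons are up (within 2 mm), and tin, jar and brush are within 15 mm of where they stood (all of step 1 and value of joint stop below 0.002 m and distance of each of tin, jar, brush from where it was at the start of the episode below 0.015 m); the robot touches nothing.
It fails at once if the selector is gripped or shoved with more than 20 N (contact force between the fingers and selector above 20 N).
It fails at once if start is pressed (over 3 mm) while the tip is more than 10 mm from the green dot's middle (value of joint start above 0.003 m and not (horizontal distance between selector_tip and mark_green below 0.01 m)).
It fails at once if the stop button is pressed (over 3 mm) (value of joint stop above 0.003 m).
It fails at once if the tin, jar or brush is lifted, carried or shoved more than 15 mm, or tipped (distance of any of tin, jar, brush from where it was at the start of the episode above 0.015 m or angle between any of tin, jar, brush's own z axis and vertical above 0.3 rad).
It also fails if it takes over 51 s, if anything falls off the work surface, if the arm or the gripper's body presses on something with over 40 N, if the wrist force passes 120 N, or if a joint passes its speed limit or range.

## Robot

A 7-joint arm with a two-finger parallel gripper is mounted at the origin on the work surface. World frame = base frame: x ahead of the robot, y to its left, z up, the work surface at z = 0. Lengths are in m, angles in rad, forces in N, time in s.
With the tool pointing down it reaches from about 0.425 to 0.95 m from the base axis. Payload 4.7 kg.
Tool frame: the origin (TCP) lies where the fingers leave the gripper's body, on its centre line; the fingertips stand 70 mm ahead of it and the grasp point (between the pads) lies 51 mm ahead of it (ctrl.grip_depth is the z of the grasp point in the tool frame, in m); z points along the fingers, y is the line along which they close (so a half turn about z gives the same grasp; the last joint's range is limited). The gripper opens to 87 mm and grips with 3 to 60 N. Pads are 19 mm wide; open, the fingers measure 117 mm over their backs; the gripper's body (75 mm by 190 mm) begins 51 mm behind the grasp point.
Start: joints at [-1.197, 0.469, -0.049, 1.532, 0.024, 1.141, -0.082], TCP at [0.265, 0.621, 0.292] pointing down, gripper open.
Joint ranges: [-2.59, 2.59], [-0.33, 1.99], [-1.39, 1.29], [0.1, 2.45], [-1.04, 4.18], [0.21, 1.99], [-2.66, 2.66]. Speed limits (rad/s): [2.57, 2.57, 3.14, 3.14, 3.14, 3.14, 3.14].

## Interface

Orientations are given as a rotation vector (axis times angle).
In Python, from workcell import ctrl gives the robot as it stands.
- The arm moves only by the tool drive_tool, never from a script. Its argument "motion" is text: rows parted by semicolons, each of 7 numbers parted by spaces: the turn, a rotation vector about the tool's x, y, z in rad, then the shift along the tool's x, y, z in m, then the finger opening in m, from 0 to 0.087. In form: ax ay az dx dy dz claw; .... A call has 1 to 8 rows; each row is the pose to reach, as a shift and turn from the pose commanded when the call began, along the tool's axes at that moment; what a row does not reach only later rows make up. A row lasts 1/10 s, in which the tool goes at most 50 mm and 8.59 degrees, less where a joint would pass 70% of its speed; a pose out of reach is approached as far as the arm can. A call with a gripper value outside its range is refused whole. The fingers move at their own pace and stop on an object; "force" is the grip in N (left out, the last holds). Time passes only in rows, so rows that repeat a pose let the fingers close. It gives the time, the measured TCP pose, the force, the opening and the grip force at its end, in the units of the state.
- ctrl.read_state(): the state, without advancing time (a new reading comes with each control period).
- ctrl.read_camera(name): name is "scene" or "top" or "wrist"; returns (picture, depth): 400x640x3 uint8, red, green, blue; 400x640 float32, m along the optical axis (not along the pixel's ray), 0 where there is no reading.
- ctrl.camera_info(name): a dict with "mtx" (3x3 intrinsics, pixels), "rvec" (rotation vector, rad) and "tvec" (3), from world to camera coordinates, as OpenCV has them. Camera axes: x right, y down, z forward; pixel columns grow to the right and rows downward; lengths in m; the calibration is good to about 2 mm. A picture is of the moment at which its call begins: read the wrist's pose just before it. camera_info takes no time and is no camera call; for the wrist camera it gives the pose at the moment of the call.
- ctrl.job_done(): hands the job in; it is judged then, once.
Trained networks look in the newest picture that a camera, given by its name, has taken for a name from the list of things; names that differ only in an ending like _2 or _b are one class to them, and where a whole thing is asked for, a point or a joint stands for the part that bears it (a point fixed in the world has none). Each returns a list of dicts, best first, with "score" (0 to 1); they miss things now and then, are a little off and sometimes report something else, mostly with a low value. They report only what shows in the picture. A call takes as long as a camera call.
- ctrl.cut_out(label, camera): "pixels" (400x640 bool, what is visible of it) and "extent" ([left, top, right, bottom] in pixels, round what is visible of it).
The state is a dict: "clock": time; "qpos": joint angles; "joint_velocities": joint speeds; "effort": joint torques, N m; "eef_pos": TCP position; "tool_rot": TCP orientation; "wrist_force": force on the tool from outside, world axes, zero at the start; "torque": the same for the moment, N m; "width": opening from 0.0 (shut) to 1.0 (fully open); "grasp_force": force on a finger pad.
Only numpy, scipy, OpenCV 4.12 (cv2) and the standard library are available. Lean on these libraries where they do the work, as an engineer would, in place of code of your own. Each camera call takes 0.05 s, during which the arm holds its last target. There are 200 camera calls.

## Working session

There is one attempt and no reset: what is moved stays moved. The work goes in short steps, Python scripts to look and compute and a tool call to move; the robot and the scene stay as the last step left them, time stands still between calls to the robot, and variables do not carry over. Pictures are saved under pics/ and viewed, at most 10 in all, crops included, and the job is handed in when it is done.

Besides the shell and the picture viewer there is one more tool, called after "Emit:" as name(argument=value, ...) on one line, values as JSON. drive_tool: Moves the arm, as the interface text tells. Its arguments: {"type":"object","properties":{"motion":{"type":"string"},"force":{"type":"number"}},"required":["motion"]}

```bash
mkdir -p pics; cat > h.py <<'E'
import numpy as np, cv2
from workcell import ctrl
def look(cam):
    p,d=ctrl.read_camera(cam); return p,d,ctrl.camera_info(cam)
def world(uv,z,info):
    K=np.array(info["mtx"]);R=cv2.Rodrigues(np.array(info["rvec"],float))[0];t=np.array(info["tvec"],float).ravel()
    r=R.T@np.linalg.inv(K)@np.array([uv[0],uv[1],1.]);c=-R.T@t
    return c+r*(z-c[2])/r[2]
def cen(label,cam):
    L=ctrl.cut_out(label,cam)
    if not L: return None
    m=L[0]["pixels"];v,u=np.nonzero(m);return (u.mean(),v.mean()),L[0]["score"],L[0]["extent"],m
E
python3 - <<'E'
from h import *
p,d,i=look("top"); cv2.imwrite("pics/top.png",p[:,:,::-1])
for n,z in dict(mark_green=.072,mark_blue=.072,mark_yellow=.072,selector_tip=.099,diverter=.07,start_top=.05,stop_top=.05,tin=.027,jar=.095,brush=.048).items():
    c=cen(n,"top")
    if c: 
        u,v=map(int,c[0]); print(n,np.round(c[0],1),round(c[1],2),c[2],world(c[0],z,i).round(4),d[v,u])
    else: print(n,None)
s=ctrl.read_state();print(s["clock"],s["eef_pos"],s["tool_rot"],cv2.Rodrigues(np.array(s["tool_rot"]))[0].round(3))
print(-cv2.Rodrigues(np.array(i["rvec"],float))[0].T@np.array(i["tvec"]).ravel())
E
```

```text
mark_green [326.5 167.3] 0.49 [320.9, 160.9, 331.5, 175.3] [ 0.6184 -0.0399  0.072 ] 1.0272223
mark_blue None
mark_yellow None
selector_tip [294.6 176.6] 0.71 [277.6, 151.1, 312.4, 197.5] [0.5885 0.0341 0.099 ] 0.996483
diverter [286.6 185.3] 0.62 [213.5, 120.1, 358.8, 244.6] [0.5722 0.0537 0.07  ] 0.98750067
start_top [461.3 233.3] 0.45 [454.5, 225.5, 467.0, 242.7] [ 0.4725 -0.368   0.05  ] 1.0181946
stop_top [430.4 235.9] 0.56 [426.2, 230.4, 436.4, 242.2] [ 0.4639 -0.2937  0.05  ] 1.0136245
tin [370.5 254.8] 0.79 [353.4, 236.9, 386.8, 272.7] [ 0.415  -0.1539  0.027 ] 1.0465131
jar [414.2 152.7] 0.96 [400.4, 136.5, 430.6, 168.0] [ 0.6552 -0.2443  0.095 ] 1.0131047
brush [159.  255.2] 0.64 [146.5, 223.9, 174.6, 287.1] [0.3987 0.3498 0.048 ] 1.0213975
0.55 [0.264522   0.62103915 0.29227789] [-6.28225621e-01 -3.07810298e+00 -2.23862125e-04] [[-0.92   0.392 -0.   ]
 [ 0.392  0.92   0.   ]
 [ 0.     0.    -1.   ]]
[ 0.40652599 -0.0108252   1.08063538]
```

View pics/top.png

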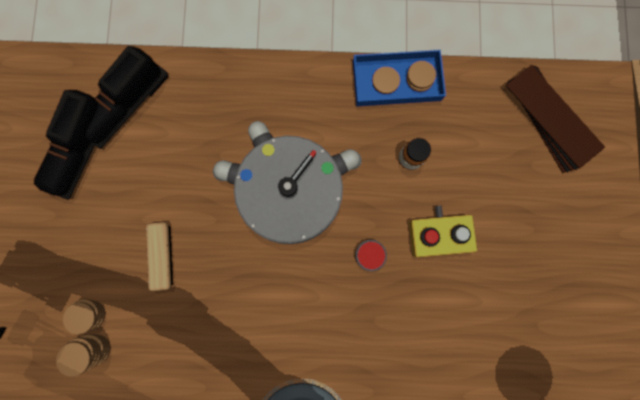

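The top view shows the hub at about (288,186), the red tip at (313,153) and green at (327,168), so the arm must go about 28° clockwise. The white start button is at (461,233), with the red stop at (430,236) on its left. I'll go above the drum and look closer.

Emit:
drive_tool(motion="0 0 0.49 -0.512 -0.412 0 0; 0 0 0.49 -0.512 -0.412 0 0; 0 0 0.49 -0.512 -0.412 0 0; 0 0 0.49 -0.512 -0.412 0 0; 0 0 0.49 -0.512 -0.412 0 0; 0 0 0.49 -0.512 -0.412 0 0; 0 0 0.49 -0.512 -0.412 0 0; 0 0 0.49 -0.512 -0.412 0 0", force=10)

```text
clock: 1.35
eef_pos: [0.4536, 0.2663, 0.2927]
tool_rot: [1.356, 2.834, 0.002]
wrist_force: [0.8, 0.6, -0.7]
width: 0.356
grasp_force: 0.0
```

```bash
python3 - <<'E'
from h import *
s=ctrl.read_state();R=cv2.Rodrigues(np.array(s["tool_rot"]))[0];p=s["eef_pos"]
i=ctrl.camera_info("wrist");Rc=cv2.Rodrigues(np.array(i["rvec"],float))[0]
c=-Rc.T@np.array(i["tvec"]).ravel()
print(s["clock"],p,s["width"],s["qpos"].round(2) if hasattr(s["qpos"],"round") else s["qpos"]);print(R.round(3));print("cam in tool",R.T@(c-p),(R.T@Rc.T).round(2),np.array(i["mtx"]).round(0))
print("remaining to 0.59 0.04",R.T@(np.array([.59,.04,p[2]])-p), "yaw y", np.degrees(np.arctan2(R[1,1],R[0,1])))
E
```

```text
1.35 [0.45361962 0.2663119  0.29269045] 0.3557046697022957 [-0.77  0.22  0.19  1.89 -0.05  1.03  0.12]
[[-0.627  0.779  0.001]
 [ 0.779  0.627  0.001]
 [ 0.     0.001 -1.   ]]
cam in tool [ 0.07256231 -0.00023328 -0.0932281 ] [[ 0.   -0.96 -0.26]
 [ 1.    0.    0.  ]
 [ 0.   -0.26  0.96]] [[354.   0. 323.]
 [  0. 354. 204.]
 [  0.   0.   1.]]
remaining to 0.59 0.04 [-2.61791446e-01 -3.58038459e-02 -8.66119688e-05] yaw y 38.861797668563405
```

Emit:
drive_tool(motion="0 0 0 -0.05 -0.007 0 0; 0 0 0 -0.10 -0.014 0 0; 0 0 0 -0.15 -0.021 0 0; 0 0 0 -0.20 -0.028 0 0; 0 0 0 -0.24 -0.036 0 0; 0 0 0 -0.26 -0.036 0 0; 0 0 0 -0.26 -0.036 0 0; 0 0 0 -0.26 -0.036 0 0")

```text
clock: 2.15
eef_pos: [0.5878, 0.0435, 0.2921]
tool_rot: [-1.356, -2.833, -0.001]
wrist_force: [-0.7, 0.8, -0.4]
width: 0.004
grasp_force: 0.0
```

```bash
cat > m.py <<'E'
from h import *
import sys
s=ctrl.read_state();R=cv2.Rodrigues(np.array(s["tool_rot"]))[0];p=s["eef_pos"]
im,d,i=look("wrist"); cv2.imwrite("pics/%s.png"%sys.argv[1],im[:,:,::-1])
hsv=cv2.cvtColor(im,cv2.COLOR_RGB2HSV)
for n,z in dict(mark_green=.072,mark_yellow=.072,mark_blue=.072,selector_tip=.099,diverter=.07,start_top=.05,stop_top=.05).items():
    c=cen(n,"wrist")
    if c: print(n,np.round(c[0],1),round(c[1],2),np.round(c[2]),world(c[0],z,i).round(4))
H,S,V=cv2.split(hsv)
for n,m,z in [("red",((H<8)|(H>172))&(S>130)&(V>60),.099),("green",(H>40)&(H<85)&(S>100)&(V>40),.072)]:
    k,l,st,ce=cv2.connectedComponentsWithStats(m.astype(np.uint8))
    for j in range(1,k):
        if st[j,4]>40: print(n,st[j],ce[j].round(1),world(ce[j],z,i).round(4))
print(s["clock"],p,s["width"],s["wrist_force"])
E
python3 m.py w1
```

```text
mark_yellow [421.7 188. ] 0.67 [405. 176. 435. 204.] [0.6558 0.1026 0.072 ]
mark_blue [407.2  97.8] 0.62 [386.  79. 426. 114.] [0.5924 0.1522 0.072 ]
selector_tip [309.9 184.9] 0.94 [279. 148. 335. 241.] [0.5724 0.0463 0.099 ]
diverter [318.8 134.6] 0.66 [164.  11. 503. 243.] [0.5535 0.081  0.07  ]
red [  45  192   64   60 2917] [ 76.8 221.7] [ 0.4382 -0.1033  0.099 ]
2.15 [0.58780472 0.0434911  0.29209021] 0.004044464737200278 [-0.6939034   0.83480347 -0.44072801]
```

View pics/w1.png

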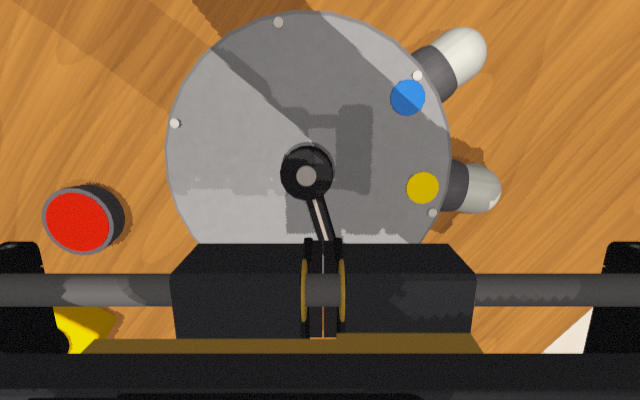

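The close view shows the hub at (306,173), yellow at (422,188) and blue at (408,97). The fingers hide the tip and green, so I'll shift 0.15 m along tool −x.

Emit:
drive_tool(motion="0 0 0 -0.05 0 0 0; 0 0 0 -0.10 0 0 0; 0 0 0 -0.14 0 0 0; 0 0 0 -0.15 0 0 0; 0 0 0 -0.15 0 0 0; 0 0 0 -0.15 0 0 0")

```text
clock: 3.15
eef_pos: [0.6816, -0.072, 0.2919]
tool_rot: [-1.353, -2.833, -0.001]
wrist_force: [-0.5, 0.8, -0.3]
width: 0.006
grasp_force: 0.0
```

```bash
python3 m.py w2
```

```text
mark_green [286.1 117. ] 0.73 [270.  98. 306. 135.] [ 0.6162 -0.0408  0.072 ]
mark_yellow [434.4  11.3] 0.83 [415.   0. 456.  24.] [0.6584 0.099  0.072 ]
mark_blue [165.8 325.3] 0.61 [157. 306. 179. 337.] [ 0.6462 -0.2798  0.072 ]
selector_tip [323.8  51.2] 0.89 [285.   4. 346. 117.] [0.6107 0.0172 0.099 ]
diverter [318.6  66.4] 0.57 [144.   0. 525. 207.] [0.6122 0.0087 0.07  ]
stop_top [ 10.1 221.5] 0.74 [  0. 205.  26. 237.] [ 0.4629 -0.2956  0.05  ]
red [  12   36   72   74 4058] [47.4 72.4] [ 0.4566 -0.1268  0.099 ]
red [331  93  17  24 280] [339.3 105. ] [ 0.6446 -0.0053  0.099 ]
red [  0 204  24  35 669] [  9.9 221. ] [ 0.4878 -0.2543  0.099 ]
green [270 100  34  35 936] [286.4 116.8] [ 0.6163 -0.0405  0.072 ]
3.15 [ 0.68158529 -0.07203389  0.29185626] 0.0059202375879431396 [-0.4954437   0.75691972 -0.30651038]
```

View pics/w2.png

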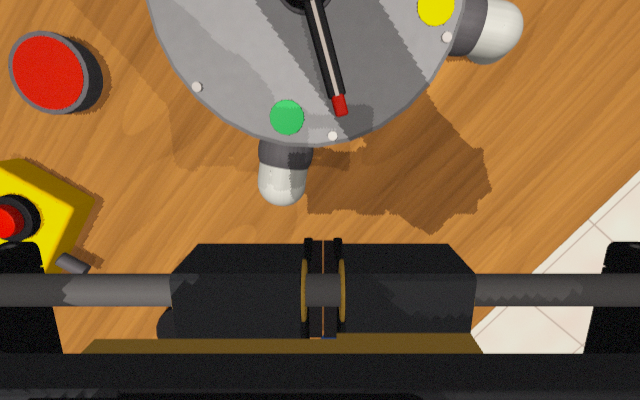

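The tip is at (340,105) and green at (286,117), both clear of the fingers. Next I'll work out the pivot and the push path.

```bash
python3 - <<'E'
import numpy as np
from scipy.optimize import least_squares
P=np.array([[.6163,-.0405],[.6558,.1026],[.5924,.1522]])
r=least_squares(lambda c:np.hypot(*(P-c).T)-.105,[.56,.05]);c=r.x;print("pivot",c,r.fun)
g=P[0]-c;t=np.array([.6446,-.0053])-c
ag,at=[np.arctan2(v[1],v[0]) for v in (g,t)];print(np.degrees([ag,at]),np.hypot(*t),np.hypot(*g))
# finger pushes with its -y face: contact centre offset 15(half fingers)+7 (half arm) from arm axis
R=np.array([[-.627,.779],[.779,.627]]);tcp=np.array([.6816,-.072])
for a,gap in [(at,.022),(at,0),(ag,0)]:
    u=np.array([np.cos(a),np.sin(a)]);n=np.array([-u[1],u[0]])
    q=c+.078*u+n*(.022+gap);print(np.degrees(a),q,"tool shift",R.T@(q-tcp))
E
```

```text
pivot [0.56448293 0.05089202] [ 5.95511350e-05 -5.94323284e-05  8.41108555e-05]
[-60.44780887 -35.04481492] 0.09785850740727041 0.10505955113495657
-35.04481492283981 [0.65360732 0.04212603] tool shift [0.10645559 0.04975073]
-35.04481492283981 [0.64097455 0.02411456] tool shift [0.1003454  0.02861661]
-60.447808870310304 [ 0.62209174 -0.00610996] tool shift [ 0.08864002 -0.00504388]
```

Emit:
drive_tool(motion="0 0 0 0.04 0.02 0.03 0; 0 0 0 0.08 0.04 0.05 0; 0 0 0 0.106 0.055 0.07 0; 0 0 0 0.106 0.055 0.10 0; 0 0 0 0.106 0.055 0.12 0; 0 0 0 0.106 0.055 0.135 0; 0 0 0 0.106 0.055 0.141 0; 0 0 0 0.106 0.055 0.141 0")

```text
clock: 4.35
eef_pos: [0.6583, 0.043, 0.1508]
tool_rot: [-1.357, -2.833, 0.001]
wrist_force: [0.2, -0.4, 0.8]
width: 0.007
grasp_force: 0.0
```

```bash
python3 m.py w3; python3 - <<'E'
from h import *
p,d,i=look("scene");cv2.imwrite("pics/s3.png",p[:,:,::-1])
E
```

```text
mark_green [159.1 321.9] 0.59 [141. 307. 178. 339.] [ 0.6146 -0.0475  0.072 ]
mark_yellow [395.1 161.5] 0.81 [366. 133. 428. 189.] [0.6571 0.1017 0.072 ]
mark_blue [361.8   7.6] 0.78 [332.   0. 392.  19.] [0.6002 0.1431 0.072 ]
selector_tip [167.  147.3] 0.96 [ 94.  72. 232. 253.] [0.5736 0.0471 0.099 ]
diverter [224.5 130.9] 0.61 [  0.   0. 539. 342.] [0.5832 0.0609 0.07  ]
start_top [159.1 322. ] 0.51 [143. 308. 177. 339.] [ 0.6148 -0.0664  0.05  ]
stop_top [362.    7.5] 0.54 [333.   1. 393.  17.] [0.5986 0.1487 0.05  ]
green [142 306  35  33 960] [159.4 321.3] [ 0.6146 -0.0472  0.072 ]
4.35 [0.6583454  0.04296165 0.15081005] 0.007416734116240999 [ 0.17552395 -0.36155265  0.79230901]
```

View pics/w3.png

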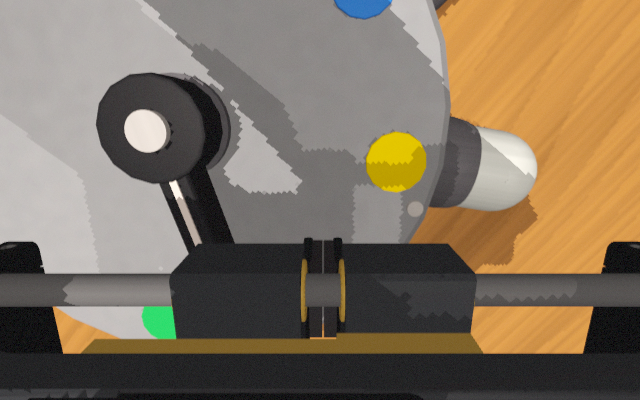

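Emit:
drive_tool(motion="0 0 0 -0.002 -0.01 0 0; 0 0 0 -0.005 -0.018 0 0; 0 0 0 -0.006 -0.023 0 0; 0 0 0 -0.007 -0.027 0 0; 0 0 0 -0.008 -0.031 0 0; 0 0 0 -0.009 -0.035 0 0; 0 0 0 -0.010 -0.039 0 0; 0 0 0 -0.012 -0.043 0 0")

```text
clock: 5.6
eef_pos: [0.6324, 0.0074, 0.1514]
tool_rot: [-1.355, -2.834, -0.001]
wrist_force: [0.2, 2.7, 0.3]
width: 0.003
grasp_force: 1.2
```

```bash
python3 - <<'E'
from h import *
for cam in("top","wrist"):
    p,d,i=look(cam)
    c=cen("selector_tip",cam);u,v=np.nonzero(c[3])[::-1]
    b=np.array([.5645,.0509]);W=np.array([world(x,.097,i)[:2] for x in zip(u,v)])-b
    r=np.hypot(*W.T);k=r>.035;print(cam,c[1],k.sum(),np.degrees(np.arctan2(*W[k].mean(0)[::-1])),r.max())
    x,y,w,h=(200,100,180,160) if cam=="top" else (0,0,400,360)
    cv2.imwrite("pics/%s4.png"%cam,cv2.resize(p[y:y+h,x:x+w,::-1],None,fx=3 if cam=="top" else 1,fy=3 if cam=="top" else 1))
E
```

```text
Traceback (most recent call last):
TypeError: 'NoneType' object is not subscriptable
```

Contact is showing as about 2.7 N. I'll measure the arm's angle with the wrist camera.

```bash
cat > a.py <<'E'
from h import *
p,d,i=look("wrist");c=cen("selector_tip","wrist")
u,v=np.nonzero(c[3])[::-1];b=np.array([.5645,.0509])
W=np.array([world(x,.099,i)[:2] for x in zip(u,v)])-b
r=np.hypot(*W.T);k=(r>.03)
print(c[1],k.sum(),np.degrees(np.arctan2(*W[k].mean(0)[::-1])),r.max())
g=cen("mark_green","wrist")
if g: w=world(g[0],.072,i)[:2]; print("green",w,np.degrees(np.arctan2(*(w-b)[::-1])),g[2])
cv2.imwrite("pics/wrist4.png",p[:,:,::-1])
E
python3 a.py
```

```text
0.92 2736 -44.45092870132356 0.0632199423906396
```

View pics/wrist4.png

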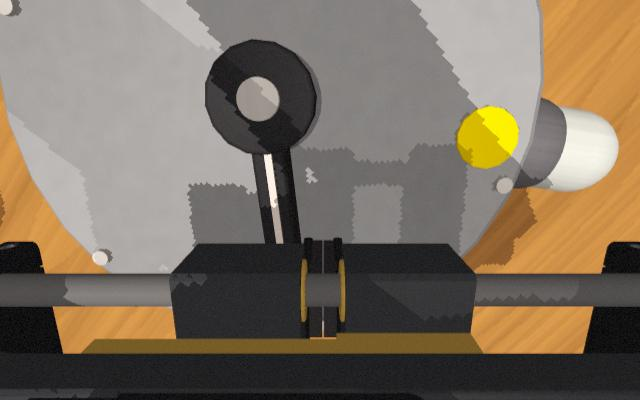

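The arm now reads about −44.5°, and the finger's half width is about 10 mm. I'll push on to about −57°, then back off and check.

Emit:
drive_tool(motion="0 0 0 -0.001 -0.004 0 0; 0 0 0 -0.001 -0.008 0 0; 0 0 0 -0.002 -0.012 0 0; 0 0 0 -0.003 -0.015 0 0; 0 0 0 -0.003 -0.017 0 0; 0 0 0 -0.003 -0.017 0 0; 0 0 0 -0.003 -0.005 0 0; 0 0 0 -0.003 0.008 0 0")

```text
clock: 6.65
eef_pos: [0.6412, 0.009, 0.1513]
tool_rot: [1.358, 2.833, -0.002]
wrist_force: [0.8, 0.1, -0.2]
width: 0.008
grasp_force: 0.0
```

Emit:
drive_tool(motion="0 0 0 0 0 -0.04 0; 0 0 0 -0.03 0 -0.08 0; 0 0 0 -0.06 0 -0.11 0; 0 0 0 -0.09 0 -0.14 0; 0 0 0 -0.12 0 -0.14 0; 0 0 0 -0.12 0 -0.14 0; 0 0 0 -0.12 0 -0.14 0")

```text
clock: 7.35
eef_pos: [0.7162, -0.084, 0.2904]
tool_rot: [-1.357, -2.832, 0.001]
wrist_force: [-0.3, 0.3, -0.1]
width: 0.007
grasp_force: 0.0
```

```bash
python3 m.py w5; python3 a.py
```

```text
mark_green [260.7  82.9] 0.72 [245.  65. 283.  93.] [ 0.6172 -0.0434  0.072 ]
mark_blue [267.2  37.6] 0.16 [256.   1. 282.  83.] [ 0.6007 -0.0121  0.072 ]
selector_tip [267.  38.] 0.88 [255.   2. 282.  81.] [ 0.6068 -0.0136  0.099 ]
diverter [290.9  54. ] 0.75 [130.   0. 503. 180.] [ 0.6228 -0.0097  0.07  ]
red [   0    0   56   76 3561] [24.7 38.3] [ 0.4675 -0.1264  0.099 ]
red [257  54  17  26 360] [264.9  66.7] [ 0.6174 -0.0306  0.099 ]
green [245  61  35  36 720] [261.   81.5] [ 0.6167 -0.0424  0.072 ]
7.35 [ 0.71617159 -0.08395621  0.2904344 ] 0.006626086876890283 [-0.28283393  0.2510678  -0.14776187]
0.82 1790 -56.93495496359794 0.1085745727535023
green [ 0.6176292  -0.04465787] -60.92639044614834 [244.2, 63.6, 280.9, 98.9]
```

View pics/w5.png

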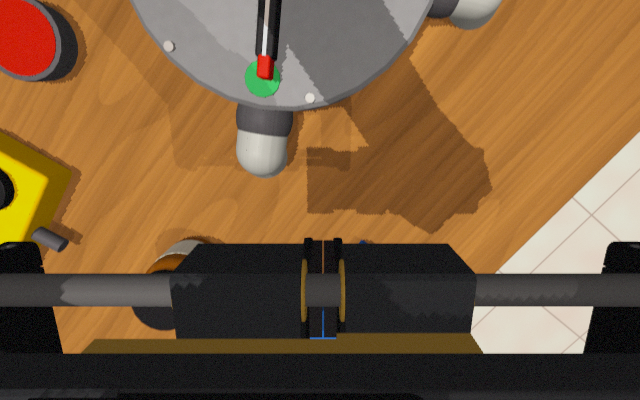

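The red tip (265,67) is over the edge of green (262,81): the arm is at −57.0° and green at −60.4°, about 6 mm short. I'll nudge it 4.5 mm further.

Emit:
drive_tool(motion="0 0 0 0.04 0 0.02 0; 0 0 0 0.08 0 0.04 0; 0 0 0 0.12 0 0.06 0; 0 0 0 0.12 0 0.10 0; 0 0 0 0.12 0 0.13 0; 0 0 0 0.12 0 0.14 0; 0 0 0 0.12 -0.01 0.14 0; 0 0 0 0.12 -0.018 0.14 0")

```text
clock: 8.7
eef_pos: [0.6269, -0.0028, 0.1524]
tool_rot: [1.357, 2.832, 0.001]
wrist_force: [0.2, 0.7, -0.1]
width: 0.005
grasp_force: 0.0
```

Emit:
drive_tool(motion="0 0 0 0 -0.004 0 0; 0 0 0 0 -0.007 0 0; 0 0 0 0 -0.009 0 0; 0 0 0 0 -0.0105 0 0; 0 0 0 0 -0.0115 0 0; 0 0 0 0 -0.0115 0 0; 0 0 0 0 -0.002 0 0; 0 0 0 0 0.012 0 0")

```text
clock: 9.5
eef_pos: [0.6351, 0.0057, 0.1504]
tool_rot: [-1.357, -2.83, 0.003]
wrist_force: [-0.9, 0.2, -0.7]
width: 0.004
grasp_force: 0.0
```

Emit:
drive_tool(motion="0 0 0 0 0 -0.04 0; 0 0 0 -0.03 0 -0.08 0; 0 0 0 -0.06 0 -0.11 0; 0 0 0 -0.09 0 -0.14 0; 0 0 0 -0.12 0 -0.14 0; 0 0 0 -0.12 0 -0.14 0; 0 0 0 -0.12 0 -0.14 0")

```text
clock: 10.2
eef_pos: [0.7111, -0.0871, 0.2897]
tool_rot: [-1.355, -2.831, 0.001]
wrist_force: [-1.2, 0.2, 0.9]
width: 0.008
grasp_force: 0.0
```

```bash
python3 m.py w6; python3 a.py
```

```text
mark_green [270.4  84.3] 0.71 [253.  67. 289. 100.] [ 0.6189 -0.0424  0.072 ]
selector_tip [270.5  37.6] 0.8 [257.   1. 287.  83.] [ 0.6034 -0.0151  0.099 ]
diverter [298.3  54.1] 0.7 [134.   0. 512. 181.] [ 0.6223 -0.0092  0.07  ]
red [   0    0   63   77 3982] [28.5 38.5] [ 0.4646 -0.1279  0.099 ]
red [259  54  18  26 366] [266.8  67.1] [ 0.6135 -0.0331  0.099 ]
green [252  64  36  35 727] [270.3  83.1] [ 0.6183 -0.0417  0.072 ]
10.2 [ 0.71109359 -0.08706994  0.28967164] 0.007973851837674758 [-1.22930899  0.24656256  0.89326521]Traceback (most recent call last):
  File "a.py", line 3, in <module>
    u,v=np.nonzero(c[3])[::-1];b=np.array([.5645,.0509])
                   ~^^^
TypeError: 'NoneType' object is not subscriptable
```

The arm is at about −59.7° and green at −60.2°, so it's centred to about 1 mm. Next I'll move to where the wrist camera can see the start button.

Emit:
drive_tool(motion="0 0 0 -0.169 -0.362 0 0; 0 0 0 -0.169 -0.362 0 0; 0 0 0 -0.169 -0.362 0 0; 0 0 0 -0.169 -0.362 0 0; 0 0 0 -0.169 -0.362 0 0; 0 0 0 -0.169 -0.362 0 0; 0 0 0 -0.169 -0.362 0 0; 0 0 0 -0.169 -0.362 0 0")

```text
clock: 11.5
eef_pos: [0.5341, -0.4479, 0.2916]
tool_rot: [1.356, 2.833, 0.0]
wrist_force: [-0.1, -0.5, -0.3]
width: 0.008
grasp_force: 0.0
```

Emit:
drive_tool(motion="0 0 0 0 0 0.03 0; 0 0 0 0 0 0.03 0; 0 0 0 0 0 0.03 0")

```text
clock: 11.8
eef_pos: [0.5361, -0.4447, 0.2608]
tool_rot: [-1.353, -2.834, -0.003]
wrist_force: [1.3, 1.3, 0.7]
width: 0.009
grasp_force: 0.0
```

```bash
python3 m.py w7; python3 - <<'E'
from h import *
p,d,i=look("wrist")
c=cen("start_top","wrist"); s=ctrl.read_state();R=cv2.Rodrigues(np.array(s["tool_rot"]))[0]
if c:
    u,v=map(int,c[0]);K=np.array(i["mtx"]);Rc=cv2.Rodrigues(np.array(i["rvec"],float))[0]
    D=np.median(d[v-3:v+4,u-3:u+4]);w=Rc.T@(D*np.linalg.inv(K)@[c[0][0],c[0][1],1]-np.array(i["tvec"]).ravel())
    print(c[:3],"start",w,"tool shift",R.T@(w-s["eef_pos"]),s["eef_pos"])
E
```

```text
start_top [318.8  68.1] 0.64 [302.  50. 342.  92.] [ 0.4696 -0.3664  0.05  ]
red [359   0  25   5  85] [371.2   1.5] [ 0.474  -0.3171  0.099 ]
11.8 [ 0.5361014  -0.44472138  0.26075173] 0.00851451979944934 [1.25720681 1.29557078 0.65919213]
((np.float64(319.9909217877095), np.float64(67.13477653631286)), 0.69, [302.1, 44.0, 342.8, 91.4]) start [ 0.46968044 -0.36769925  0.06380021] tool shift [ 0.10235449 -0.00209178  0.19765961] [ 0.53546093 -0.44605698  0.26149475]
```

View pics/w7.png

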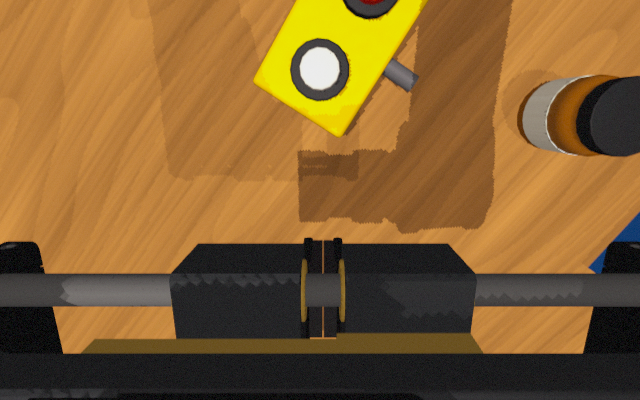

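The white button is at (320,68), with its top at about z 0.064, and it's clear of the stop button. I'll go to just above it, then press.

Emit:
drive_tool(motion="0 0 0 0.04 0 0.02 0; 0 0 0 0.08 -0.002 0.04 0; 0 0 0 0.102 -0.002 0.07 0; 0 0 0 0.102 -0.002 0.10 0; 0 0 0 0.102 -0.002 0.115 0; 0 0 0 0.102 -0.002 0.12 0; 0 0 0 0.102 -0.002 0.12 0; 0 0 0 0.102 -0.002 0.12 0")

```text
clock: 13.1
eef_pos: [0.4705, -0.3691, 0.1423]
tool_rot: [1.356, 2.831, -0.001]
wrist_force: [0.5, -0.4, 0.9]
width: 0.003
grasp_force: 0.0
```

Emit:
drive_tool(motion="0 0 0 0 0 0.004 0; 0 0 0 0 0 0.008 0; 0 0 0 0 0 0.01 0; 0 0 0 0 0 0.012 0; 0 0 0 0 0 0.012 0")

```text
clock: 13.6
eef_pos: [0.4701, -0.3684, 0.1295]
tool_rot: [1.356, 2.833, -0.0]
wrist_force: [-0.1, -0.3, 3.5]
width: 0.005
grasp_force: 1.6
```

Emit:
drive_tool(motion="0 0 0 0 0 0.002 0; 0 0 0 0 0 0.003 0; 0 0 0 0 0 0.004 0; 0 0 0 0 0 0.004 0")

```text
clock: 14.0
eef_pos: [0.47, -0.3684, 0.1261]
tool_rot: [1.356, 2.833, 0.0]
wrist_force: [0.2, 0.6, 8.6]
width: 0.006
grasp_force: 4.3
```

Emit:
drive_tool(motion="0 0 0 0 0 0.001 0; 0 0 0 0 0 0.001 0; 0 0 0 0 0 0.001 0")

```text
clock: 14.3
eef_pos: [0.4701, -0.3684, 0.126]
tool_rot: [1.356, 2.832, 0.001]
wrist_force: [-2.6, 2.0, 14.0]
width: 0.004
grasp_force: 7.2
```

Emit:
drive_tool(motion="0 0 0 0 0 -0.01 0; 0 0 0 0 0 -0.03 0; 0 0 0 0 0 -0.07 0; 0 0 0 -0.04 0 -0.11 0; 0 0 0 -0.09 0 -0.14 0; 0 0 0 -0.10 0 -0.14 0; 0 0 0 -0.10 0 -0.14 0")

```text
clock: 15.0
eef_pos: [0.5336, -0.4482, 0.2651]
tool_rot: [1.356, 2.831, -0.003]
wrist_force: [-0.8, 0.4, 0.2]
width: 0.004
grasp_force: 0.0
```

```bash
python3 - <<'E'
from h import *
p,d,i=look("top");cv2.imwrite("pics/end.png",cv2.resize(p[100:290,140:490,::-1],None,fx=2,fy=2))
for n,z in dict(tin=.027,jar=.095,brush=.048).items():
    c=cen(n,"top")
    if c: print(n,c[0],world(c[0],z,i).round(4))
p,d,i=look("wrist");c=cen("start_top","wrist")
if c:
    u,v=map(int,c[0]);Rc=cv2.Rodrigues(np.array(i["rvec"],float))[0]
    print("start z",(Rc.T@(d[v,u]*np.linalg.inv(np.array(i["mtx"]))@[c[0][0],c[0][1],1]-np.array(i["tvec"]).ravel())))
E
```

```text
tin (np.float64(369.73370319001384), np.float64(255.4119278779473)) [ 0.4134 -0.152   0.027 ]
jar (np.float64(414.34735413839894), np.float64(153.43962008141114)) [ 0.6535 -0.2446  0.095 ]
brush (np.float64(158.6834890965732), np.float64(256.3127725856698)) [0.3961 0.3504 0.048 ]
start z [ 0.46975077 -0.36752524  0.06303951]
```

View pics/end.png

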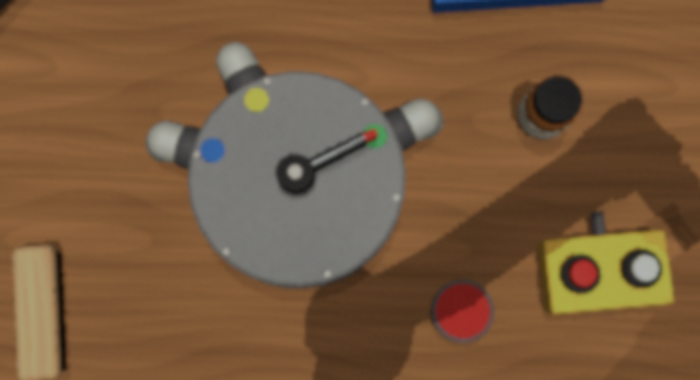

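The tip (372,135) is on the green dot (376,137). The button bottomed out at 14 N and came back up, and the tin, jar and brush haven't moved. I'll hand it in.

```bash
python3 -c "
from workcell import ctrl
print(ctrl.job_done())"
```

```text
the job is handed in; nothing more can be done
None
```

I handed the job in at about 15 s: the selector's red tip is on the green dot to within about 1 mm by the wrist camera, start was pressed fully down and came back up, and stop, tin, jar and brush were left alone. The hand-in gave no verdict.

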